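Find the two full bail boxes by weight and put them in the tray

ROBOT

A 7-joint arm with a two-finger parallel gripper is mounted at the origin on the work surface. World frame = base frame: x ahead of the robot, y to its left, z up, the work surface at z = 0. Lengths are in mm, angles in rad, forces in N, time in s.
With the tool pointing down it reaches from about 400 to 875 mm from the base axis. Payload 4.4 kg.
Tool frame: the origin (TCP) lies at the very end of the fingers, on their centre line; the grasp point (between the pads) lies 19 mm behind it; z points along the fingers, y is the line along which they close (so a half turn about z gives the same grasp; the last joint's range is limited). The gripper opens to 85 mm and grips with 20 to 120 N. Pads are 22 mm wide; open, the fingers measure 114 mm over their backs; the gripper's body (76 mm by 85 mm) begins 54 mm behind the grasp point. The pads swing forward as they close: fully open they stand 13 mm farther back than shut.
Start: joints at [1.197, 0.628, 0.038, 1.517, -0.027, 0.996, -0.02], TCP at [196.954, -619.457, 231.313] pointing down, gripper open.
Joint ranges: [-3.06, 3.06], [-0.37, 2.12], [-1.25, 1.32], [0.18, 2.47], [-1.1, 4.24], [0.23, 1.98], [-2.94, 2.94]. Speed limits (rad/s): [2.57, 2.57, 3.14, 3.14, 3.14, 3.14, 3.14].

INTERFACE

Orientations are given as [roll, pitch, yaw] about the fixed x, y, z axes, in that order (R = Rz(yaw) Ry(pitch) Rx(roll)).
In Python, from cell import status, get_image, ctrl, models gives the robot as it stands.
- The arm moves only by the shell command python3 -m handwheel 'ROWS' [OPENING]. ROWS is JSON, a list of rows, each an object with "delta_pos": the shift along the world's x, y, z in cm, a list of three; "yaw": the turn about the world's z in rad. A call has 1 to 10 rows; each row shifts and turns the commanded pose from where the row before left it; what a row does not reach is not made up. A row lasts 1/12 s, in which the tool goes at most 41.7 mm and 7.16 degrees, less where a joint would pass 70% of its speed; a pose out of reach is approached as far as the arm can. A call is refused whole if a number of a shift passes 4.17 or a number of a turn 0.125, either way. A call with a gripper value outside its range is refused whole. OPENING is the opening, from -1 (shut) to 1 (fully open), set as the call begins (- or left out, the last holds). The fingers move at their own pace and stop on an object; the grip force is fixed at half the most. Time passes only in rows, so rows that do not move let the fingers close. It gives the time, the measured TCP pose, the force, the opening and the grip force at its end, in the units of the state.
- status.read_state(): the state, without advancing time (a new reading comes with each control period).
- get_image(name): name is "scene" or "side" or "wrist"; returns a dict with "color" (420x560x3 uint8, red, green, blue), "z_map" (420x560 float32, mm along the optical axis (not along the pixel's ray), 0 where there is no reading), "fx", "fy", "cx", "cy" (pixels), "k1" (the pictures are not rectified: a ray, as slopes to the right and down, at radius r is drawn at 1 + k1 r^2 times it, then the intrinsics apply), "position" and "rotation" of the camera in the world; the wrist camera has in their place "hand_eye" (4x4, takes a point from camera to tool coordinates, whose origin is the TCP and whose axes are the flange's). Camera axes: x right, y up, looking along -z (the intrinsics and any distortion apply to the point x, -y, -z); pixel columns grow to the right and rows downward; lengths in mm; the calibration is good to about 2 mm. A picture is of the moment at which its call begins: read the wrist's pose just before it.
- ctrl.finish_job(): hands the job in; it is judged then, once.
Trained networks look in a picture, given as the dict that the camera call returned (one of the last four; its "shot" number tells which), for a name from the list of things; names that differ only in an ending like _2 or _b are one class to them, and where a whole thing is asked for, a point or a joint stands for the part that bears it (a point fixed in the world has none). Each returns a list of dicts, best first, with "score" (0 to 1); they miss things now and then, are a little off and sometimes report something else, mostly with a low value. They report only what shows in the picture. A call takes as long as a camera call. They do not tell look-alikes from the thing itself.
- models.boxes_of(picture, name): "rect" ([left, top, right, bottom] in pixels, round what is visible of it).
The state is a dict: "clock": time; "qpos": joint angles; "qd": joint speeds; "tau": joint torques, N m; "eef_pos": TCP position; "tool_rot": TCP orientation; "force": force on the tool from outside, world axes, zero at the start; "torque": the same for the moment, N m; "width": finger opening in mm; "gripper_force": force on a finger pad.
Only numpy, scipy, OpenCV 4.12 (cv2) and the standard library are available. Lean on these libraries where they do the work, as an engineer would, in place of code of your own. Each camera call takes 0.05 s, during which the arm holds its last target. There are 200 camera calls.

TASK

Of the three look-alike grey boxes lying on the sloping slatted shelf, two are full of heavy bails and one is empty; only their weight tells. Feel which are full, put both full boxes in the white tray, each lying flat on the tray's floor with its lid up and set down gently, and leave the empty box where it was on the shelf, lying against the lip (lifting it and putting it back is fine). Do not knock the other things about.

Things in the scene. Friction and masses are not known exactly. Their poses are not given: they have to be found in the camera images.
- box_1: one of three look-alike shut grey plastic boxes with a press-button catch on the lid, 122 mm long (its x), 50 mm wide (y), 46 mm high (z, out of the lid); origin: centre of its underside. Starts on the slope in bay_1, x up the slope, lower end against the lip. Empty about 0.15 kg, full about 0.42 kg (each within 0.06 kg); which two are full changes every time. Gap to the next box 55 mm
- box_2: one of three look-alike shut grey plastic boxes with a press-button catch on the lid, 122 mm long (its x), 50 mm wide (y), 46 mm high (z, out of the lid); origin: centre of its underside. Starts on the slope in bay_2, x up the slope, lower end against the lip. Empty about 0.15 kg, full about 0.42 kg (each within 0.06 kg); which two are full changes every time. Gap to the next box 55 mm
- box_3: one of three look-alike shut grey plastic boxes with a press-button catch on the lid, 122 mm long (its x), 50 mm wide (y), 46 mm high (z, out of the lid); origin: centre of its underside. Starts on the slope in bay_3, x up the slope, lower end against the lip. Empty about 0.15 kg, full about 0.42 kg (each within 0.06 kg); which two are full changes every time. Gap to the next box 55 mm
- bay_1 (a point): place of box_1 on the shelf: the point on the slats where the origin of box_1 lies at the start (the -y end of the row; 105 mm between neighbours)
- bay_2 (a point): place of box_2 on the shelf: the point on the slats where the origin of box_2 lies at the start (the middle of the row; 105 mm between neighbours)
- bay_3 (a point): place of box_3 on the shelf: the point on the slats where the origin of box_3 lies at the start (the +y end of the row; 105 mm between neighbours)
- shelf: fixed slatted aluminium shelf, 360 mm wide (its y), 160 mm deep, its slatted face sloping 0.5 rad (28.6 degrees) up from its low front edge (35 mm above the counter, towards the robot, its -x side) to its rear edge (112 mm); a lip 14 mm high along the low edge, nothing above it. Origin: on the counter under its middle
- tray: fixed open white plastic tray lying flat on the counter, outside 170 mm (its x) by 280 mm (its y) by 22 mm high, walls and floor 4 mm thick; origin at the centre of its underside
- red_ball_center (a point): centre of a red leather ball, 72 mm across, resting in a small rubber ring on the counter; bystander
- white_ball_center (a point): centre of a white ball, 72 mm across, resting in a small rubber ring on the counter; bystander
- bail_a: loose maple bail lying on the counter, 110 mm long, 19 mm thick; origin under its middle, x along it; bystander
- bail_b: second loose maple bail, the same; bystander
- soap_bottle: white bottle standing on the counter, 64 mm across, 180 mm tall; origin under its middle; bystander
- mug: white mug, 80 mm across, 90 mm tall, handle on its +y side; origin under its middle; bystander
- scrub_brush: hand brush lying on the counter, along its x axis; bystander
Mind the look-alikes: they are no part of the job. What is shaped like the box_2 but blue is not meant. What is shaped like the box_1 but green is not meant.

How it is judged:
By the outcome, as a careful person would: the job done as asked, in the order asked, and still so for the second after the job is handed in, with the robot touching nothing.
It also fails if it takes over 72 s, if anything falls off the work surface, if the arm or the gripper's body presses on something with over 40 N, if the wrist force passes 120 N, or if a joint passes its speed limit or range.

## Working session

There is one attempt and no reset: what is moved stays moved. The work goes in short steps, Python scripts to look and compute and a shell command to move; the robot and the scene stay as the last step left them, time stands still between calls to the robot, and variables do not carry over. Pictures are saved under pics/ and viewed, at most 10 in all, crops included, and the job is handed in when it is done.

```bash
mkdir -p pics; ls; cat > h.py <<'E'
import numpy as np, cv2
from cell import status,get_image,ctrl,models
from scipy.spatial.transform import Rotation as R
def world(p):
    """HxWx3 world points of a fixed-camera picture"""
    z=p['z_map'].astype(float);H,W=z.shape
    K=np.array([[p['fx'],0,p['cx']],[0,p['fy'],p['cy']],[0,0,1.]])
    u,v=np.meshgrid(np.arange(W),np.arange(H))
    q=cv2.undistortPoints(np.stack([u,v],-1).reshape(-1,1,2).astype(np.float64),K,np.array([p['k1'],0,0,0,0.])).reshape(H,W,2)
    c=np.stack([q[...,0]*z,-q[...,1]*z,-z],-1)
    if 'hand_eye' in p:
        s=p['state'];c=c@p['hand_eye'][:3,:3].T+p['hand_eye'][:3,3]
        rot=R.from_euler('xyz',s['tool_rot']).as_matrix();w=c@rot.T+np.array(s['eef_pos'])
    else:
        w=c@np.array(p['rotation']).T+np.array(p['position'])
    w[z==0]=np.nan
    return w
def snap(n,f=None):
    s=status.read_state();p=get_image(n);p['state']=s
    if 'hand_eye' in p:p['hand_eye']=np.array(p['hand_eye'])
    if f: cv2.imwrite('pics/'+f,p['color'][...,::-1])
    return p
E
python3 - <<'E'
from h import *
print(status.read_state())
for n in('scene','side'):
    p=snap(n,n+'1.png');w=world(p);np.save(n,w)
    print(n,p.get('position'),p['rotation'],p['k1'],p['fx'])
    for t in ('box_1','tray','shelf','soap_bottle','mug','bail_a','red_ball_center','white_ball_center','scrub_brush'):
        for b in models.boxes_of(p,t)[:6]:
            if b['score']<.3: continue
            l,tp,r,bt=map(int,b['rect']);q=w[max(tp,0)+(bt-tp)//4:bt-(bt-tp)//4,l+(r-l)//4:r-(r-l)//4].reshape(-1,3)
            print(t,round(b['score'],2),[l,tp,r,bt],np.nanmedian(q,0).round())
E
```

```text
pics
{'clock': 0.0, 'qpos': array([ 1.19720686,  0.62932985,  0.03846292,  1.51836811, -0.02703145,
        0.99630227, -0.01996544]), 'qd': array([-0.00040061, -0.00063421,  0.000949  , -0.00245668, -0.00067471,
        0.0003119 , -0.00027695]), 'tau': array([-2.58227556e-04, -5.63399827e+01,  1.22619711e+00, -1.93445742e+01,
        1.10707461e-02,  1.06351831e-02, -2.65131609e-05]), 'eef_pos': array([ 196.75463862, -618.85013598,  230.3999776 ]), 'tool_rot': array([-3.13970349e+00,  1.00488606e-05,  3.07789945e-01]), 'force': array([ 0.35124131, -0.48634457,  0.34916508]), 'torque': array([ 0.00739173, -0.0260058 ,  0.02906785]), 'gripper_force': 0.0, 'width': 85.41577450900414}Traceback (most recent call last):
  File "<stdin>", line 4, in <module>
  File "h.py", line 15, in world
    w=c@np.array(p['rotation']).T+np.array(p['position'])
      ~~~~~~~~~~~~~~~~~~~~~~~~~~~^~~~~~~~~~~~~~~~~~~~~~~~
ValueError: operands could not be broadcast together with shapes (420,560) (3,)
```

```bash
sed -i "s/w=c@np.array(p\['rotation'\]).T/w=c@R.from_euler('xyz',p['rotation']).as_matrix().T/" h.py
python3 - <<'E'
from h import *
for n in('scene','side'):
    p=snap(n,n+'1.png');w=world(p);np.save(n,w)
    print(n,p.get('position'),p['rotation'],p['k1'],p['fx'])
    for t in ('box_1','tray','shelf','soap_bottle','mug','bail_a','red_ball_center','white_ball_center','scrub_brush'):
        for b in models.boxes_of(p,t)[:6]:
            if b['score']<.3: continue
            l,tp,r,bt=map(int,b['rect']);q=w[max(tp,0)+(bt-tp)//4:bt-(bt-tp)//4,l+(r-l)//4:r-(r-l)//4].reshape(-1,3)
            print(t,round(b['score'],2),[l,tp,r,bt],np.nanmedian(q,0).round())
E
```

```text
scene [1157.12652362 -516.1511787   953.40501681] [0.75326138 0.01858494 0.9178855 ] 0.04265702150158994 454.82792833212466
box_1 0.91 [322, 174, 371, 203] [574. 108. 114.]
box_1 0.71 [317, 139, 361, 162] [391. 259.  45.]
box_1 0.69 [353, 162, 397, 187] [580. 210. 109.]
box_1 0.69 [272, 221, 320, 251] [573. -55.  45.]
box_1 0.66 [287, 107, 327, 128] [196. 289.  45.]
tray 0.97 [124, 218, 250, 312] [ 452. -314.    5.]
shelf 0.95 [312, 160, 452, 244] [628. 205.   4.]
soap_bottle 0.6 [229, 293, 263, 359] [ 745. -320.  126.]
mug 0.81 [92, 310, 150, 365] [ 583. -526.   45.]
bail_a 0.6 [308, 298, 353, 311] [ 766. -105.   14.]
bail_a 0.54 [292, 308, 304, 352] [ 773. -207.   19.]
red_ball_center 0.6 [288, 161, 312, 182] [409.  90.  67.]
white_ball_center 0.81 [260, 181, 285, 207] [432. -26.  66.]
scrub_brush 0.91 [352, 124, 412, 140] [384. 456.  16.]
side [ -58.85763259  679.82648909 1078.97901233] [ 0.73494575  0.01451993 -2.51075991] 0.018822109627720997 456.13490342862474
box_1 0.92 [200, 201, 247, 251] [556. 139.  99.]
box_1 0.87 [173, 225, 219, 272] [562. 240. 102.]
box_1 0.76 [243, 193, 280, 214] [552. -32.  44.]
box_1 0.72 [144, 252, 189, 299] [564. 344. 101.]
box_1 0.7 [272, 344, 325, 370] [183. 303.  46.]
tray 0.79 [292, 140, 382, 210] [ 446. -303.    5.]
tray 0.46 [174, 224, 219, 272] [562. 239. 103.]
shelf 0.79 [114, 188, 255, 321] [579. 255.  84.]
soap_bottle 0.91 [260, 96, 280, 149] [ 714. -293.  113.]
mug 0.94 [326, 101, 356, 132] [ 566. -502.   61.]
bail_a 0.72 [211, 167, 239, 174] [758. -96.  16.]
red_ball_center 0.79 [267, 243, 289, 271] [380. 117.  72.]
white_ball_center 0.94 [282, 212, 309, 234] [407.  -6.  72.]
scrub_brush 0.91 [148, 349, 235, 391] [377. 464.  16.]
```

View pics/scene1.png

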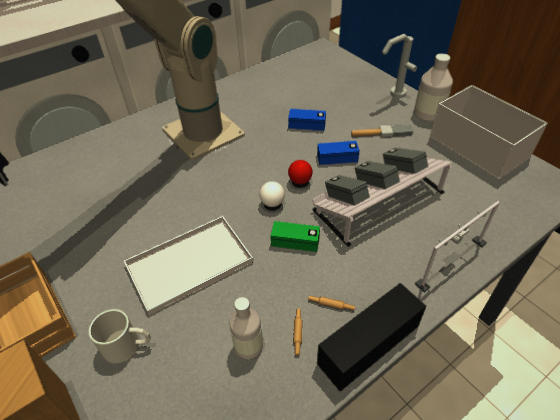

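View pics/side1.png

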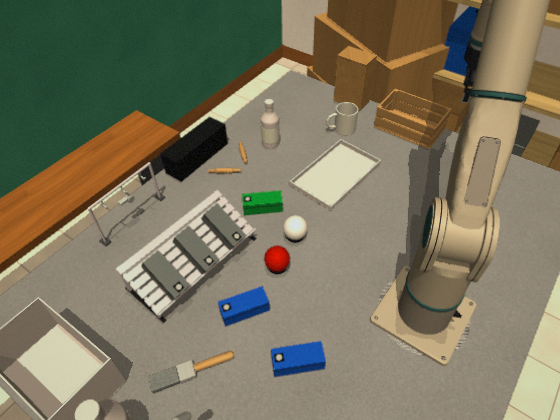

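The grey boxes on the slope are at scene pixels (346,188), (376,173) and (405,158). The blue boxes at (307,119) and (338,152) and the green box at (295,236) lie flat on the counter, so they're look-alikes. The three on the slats match the description. Next I'll confirm them in a crop and measure.

```bash
python3 - <<'E'
from h import *
from scipy import ndimage as N
ims=[]
for n,roi in(('scene',(140,230,300,460)),('side',(180,330,110,265))):
    w=np.load(n+'.npy');c=cv2.imread(f'pics/{n}1.png').astype(int)
    t,b,l,r=roi
    ims.append(cv2.resize(c[t:b,l:r].astype(np.uint8),None,fx=2.5,fy=2.5,interpolation=2))
    m=np.zeros(c.shape[:2],bool);m[t:b,l:r]=1
    m&=(c.max(2)<115)&(c.max(2)-c.min(2)<30)&(w[...,2]>60)
    L,k=N.label(N.binary_opening(m))
    for i in range(1,k+1):
        q=w[L==i]; q=q[np.isfinite(q).all(1)]
        if len(q)<120: continue
        # top face: RANSAC-ish plane by known tilt: keep plane fit to points within
        best=None;g=np.random.default_rng(0)
        for _ in range(300):
            a=q[g.choice(len(q),3,0)];nn=np.cross(a[1]-a[0],a[2]-a[0]);nn/=np.linalg.norm(nn)+1e-9
            if abs(nn[2])<.8: continue
            s=abs((q-a[0])@nn)<2.5
            if best is None or s.sum()>best.sum(): best=s
        f=q[best];ce=f.mean(0);nn=np.linalg.svd(f-ce)[2][2];nn*=np.sign(nn[2])
        up=np.array([-nn[0],-nn[1],0]);up/=np.linalg.norm(up)
        (cx,cy),sz,an=cv2.minAreaRect(f[:,:2].astype(np.float32))
        print(n,len(q),len(f),'mean',ce.round(),'rectc',round(cx),round(cy),np.round(sz),round(an,1),'tilt',np.degrees(np.arccos(nn[2])).round(1),'upyaw',np.degrees(np.arctan2(up[1],up[0])).round(1))
    # tray
    m=(c.min(2)>120)&(abs(w[...,2]-4)<25);
    m&=(abs(w[...,0]-450)<190)&(abs(w[...,1]+310)<220)
    L,k=N.label(m);i=1+np.argmax(N.sum(m,L,range(1,k+1)));q=w[L==i]
    for lo,hi in((-9,30),(14,30)):
        s=q[(q[:,2]>lo)&(q[:,2]<hi)];print(n,'tray',len(s),cv2.minAreaRect(s[:,:2].astype(np.float32)),np.median(s[:,2]))
h=max(i.shape[0] for i in ims)
cv2.imwrite('pics/crop.png',np.hstack([np.pad(i,((0,h-i.shape[0]),(0,0),(0,0))) for i in ims]))
E
```

```text
scene 2560 905 mean [563. 225. 109.] rectc 560 234 [263. 112.] 85.0 tilt 28.3 upyaw -4.2
scene tray 5338 ((435.98529052734375, -307.82855224609375), (275.60809326171875, 202.25315856933594), 85.15463256835938) 4.64910364007909
scene tray 321 ((450.06243896484375, -308.8505859375), (273.1784362792969, 174.35113525390625), 84.64751434326172) 22.550054663331252
side 720 348 mean [548. 135. 105.] rectc 546 134 [ 46. 102.] 84.7 tilt 29.7 upyaw -6.0
side 611 284 mean [540. 238.  96.] rectc 548 237 [50. 94.] 86.0 tilt 28.0 upyaw -4.7
side 373 152 mean [535. 347.  88.] rectc 563 342 [ 49. 107.] 85.8 tilt 25.9 upyaw -12.0
side tray 7309 ((449.9180908203125, -310.00299072265625), (439.71710205078125, 379.82489013671875), 89.95835876464844) 2.3064177711189586
side tray 342 ((449.4141845703125, -306.71649169921875), (287.9684753417969, 172.91986083984375), 84.8267593383789) 21.890085707972503
```

View pics/crop.png

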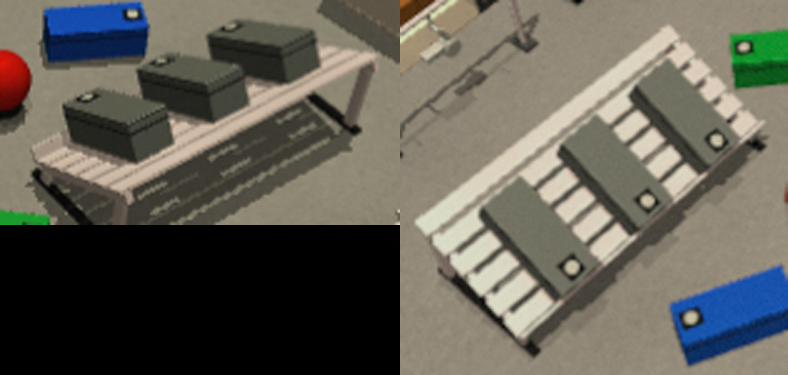

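The crop shows three grey boxes with catches at their lower ends, lying on the slats at crop (115,125), (190,85) and (262,50) in the left view. The shelf and tray yaw are both about -5°, and the three boxes are 105 mm apart as stated. I'll move to hover over box_1, taking 24 rows and turning to yaw -0.087.

```bash
python3 -m handwheel '[{"delta_pos":[1.54,3.13,0.1],"yaw":-0.0395},{"delta_pos":[1.54,3.13,0.1],"yaw":-0.0395},{"delta_pos":[1.54,3.13,0.1],"yaw":-0.0395},{"delta_pos":[1.54,3.13,0.1],"yaw":-0.0395},{"delta_pos":[1.54,3.13,0.1],"yaw":-0.0395},{"delta_pos":[1.54,3.13,0.1],"yaw":-0.0395},{"delta_pos":[1.54,3.13,0.1],"yaw":-0.0395},{"delta_pos":[1.54,3.13,0.1],"yaw":-0.0395},{"delta_pos":[1.54,3.13,0.1],"yaw":-0.0395},{"delta_pos":[1.54,3.13,0.1],"yaw":-0.0395}]' 1
python3 -m handwheel '[{"delta_pos":[1.54,3.13,0],"yaw":0},{"delta_pos":[1.54,3.13,0],"yaw":0},{"delta_pos":[1.54,3.13,0],"yaw":0},{"delta_pos":[1.54,3.13,0],"yaw":0},{"delta_pos":[1.54,3.13,0],"yaw":0},{"delta_pos":[1.54,3.13,0],"yaw":0},{"delta_pos":[1.54,3.13,0],"yaw":0},{"delta_pos":[1.54,3.13,0],"yaw":0},{"delta_pos":[1.54,3.13,0],"yaw":0},{"delta_pos":[1.54,3.13,0],"yaw":0}]'
python3 -m handwheel '[{"delta_pos":[1.54,3.13,0],"yaw":0},{"delta_pos":[1.54,3.13,0],"yaw":0},{"delta_pos":[1.54,3.13,0],"yaw":0},{"delta_pos":[1.0,3.13,0],"yaw":0},{"delta_pos":[0,0,0],"yaw":0},{"delta_pos":[0,0,0],"yaw":0},{"delta_pos":[0,0,0],"yaw":0},{"delta_pos":[0,0,0],"yaw":0}]'
python3 - <<'E'
from h import *
p=snap('wrist','w1.png');w=world(p);np.save('w1',w);s=p['state'];print(s['eef_pos'],s['tool_rot'],s['force'],s['qpos'])
for b in models.boxes_of(p,'box_1')[:4]:
    print(b['score'],b['rect'])
m=(p['color'].max(2)<115)&(np.ptp(p['color'].astype(int),axis=2)<30)&(w[...,2]>70)&(w[...,2]<150)
from scipy import ndimage as N
L,k=N.label(N.binary_opening(m))
for i in range(1,k+1):
    q=w[L==i]
    if len(q)<800: continue
    print(len(q),cv2.minAreaRect(q[:,:2].astype(np.float32)),q.min(0).round(),q.max(0).round(),q.mean(0).round())
E
```

```text
clock: 1.88
eef_pos: [351.5, -305.0, 241.6]
tool_rot: [3.141, -0.001, -0.089]
force: [0.5, -0.1, 1.5]
width: 85.7
gripper_force: 0.0
clock: 2.72
eef_pos: [505.6, 8.3, 241.6]
tool_rot: [-3.142, -0.001, -0.087]
force: [0.5, -0.4, -0.8]
width: 85.3
gripper_force: 0.0
clock: 3.38
eef_pos: [560.9, 129.9, 241.3]
tool_rot: [3.14, 0.0, -0.089]
force: [-0.5, 0.8, 0.1]
width: 85.2
gripper_force: 0.0
[560.86818665 129.89049828 241.34382041] [ 3.14039808e+00  2.23291124e-04 -8.93700992e-02] [-0.51675937  0.78704873  0.07730236] [-0.30473013  0.50947939  0.04230117  1.71887127 -0.02472393  0.9143977
 -1.91285958]
0.87 [248.1, 135.0, 308.5, 258.2]
0.87 [4.1, 134.5, 126.4, 258.1]
0.82 [123.6, 135.0, 214.6, 257.7]
0.68 [169.7, 295.8, 239.3, 359.4]
6468 ((559.9478149414062, 129.53482055664062), (61.95307922363281, 128.42977905273438), 84.96569061279297) [495.  96.  70.] [625. 158. 136.] [572. 128. 112.]
7784 ((567.2692260742188, 228.03343200683594), (62.17964553833008, 127.72264862060547), 85.43009948730469) [503. 195.  70.] [633. 262. 136.] [580. 228. 109.]
9525 ((576.8886108398438, 356.9631652832031), (90.8884506225586, 127.9292221069336), 85.7181167602539) [510. 308.  70.] [641. 398. 136.] [587. 329. 107.]
```

View pics/w1.png

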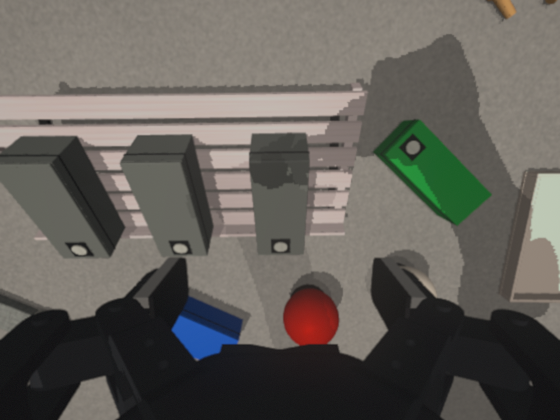

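The wrist view shows box_1 centred between the fingers at (280,195), with the green box at (435,170) well clear. Its centre is about (560,130,86). I'll descend and grip.

```bash
python3 -m handwheel '[{"delta_pos":[0.8,0,-3],"yaw":0},{"delta_pos":[0,0,-3],"yaw":0},{"delta_pos":[0,0,-3],"yaw":0},{"delta_pos":[0,0,-3],"yaw":0},{"delta_pos":[0,0,-2],"yaw":0},{"delta_pos":[0,0,-1.5],"yaw":0},{"delta_pos":[0,0,-1.2],"yaw":0},{"delta_pos":[0,0,0],"yaw":0},{"delta_pos":[0,0,0],"yaw":0}]'
python3 -m handwheel '[{"delta_pos":[0,0,0],"yaw":0},{"delta_pos":[0,0,0],"yaw":0},{"delta_pos":[0,0,0],"yaw":0},{"delta_pos":[0,0,0],"yaw":0},{"delta_pos":[0,0,0],"yaw":0},{"delta_pos":[0,0,0],"yaw":0},{"delta_pos":[0,0,0],"yaw":0},{"delta_pos":[0,0,0],"yaw":0}]' -1
```

```text
clock: 4.23
eef_pos: [569.2, 131.1, 74.4]
tool_rot: [3.141, 0.0, -0.088]
force: [0.4, -0.2, 0.0]
width: 85.5
gripper_force: 0.0
clock: 4.9
eef_pos: [570.1, 131.2, 75.9]
tool_rot: [3.141, -0.002, -0.087]
force: [-0.8, -1.8, 6.2]
width: 49.3
gripper_force: 62.3
```

```bash
python3 -m handwheel '[{"delta_pos":[0.1,0,0.5],"yaw":0},{"delta_pos":[0.1,0,0.5],"yaw":0},{"delta_pos":[0,0,1],"yaw":0},{"delta_pos":[0,0,1],"yaw":0},{"delta_pos":[0,0,1],"yaw":0},{"delta_pos":[0,0,0],"yaw":0},{"delta_pos":[0,0,0],"yaw":0},{"delta_pos":[0,0,0],"yaw":0}]'
cat > f.py <<'E'
from h import *
import sys
F=[];T=[]
for i in range(int(sys.argv[1])):
    get_image('wrist');s=status.read_state();F.append(s['force']);T.append(s['torque'])
print(np.mean(F,0).round(2),np.std(F,0).round(2),np.mean(T,0).round(3),s['eef_pos'].round(1),s['width'],s['clock'])
E
python3 f.py 8
```

```text
clock: 5.57
eef_pos: [570.9, 131.7, 114.3]
tool_rot: [3.142, 0.0, -0.087]
force: [-0.4, -0.0, -4.4]
width: 49.5
gripper_force: 62.7
[-0.22  0.02 -4.15] [0.38 0.55 0.24] [-0.001 -0.051 -0.015] [571.  131.7 114. ] 49.21184255367812 5.9667
```

Box_1 reads about 4.15 N (0.42 kg), so it is full. I'll carry it to the far half of the tray.

```bash
python3 -m handwheel '[{"delta_pos":[0,0,1.5],"yaw":0},{"delta_pos":[0,-0.5,1.5],"yaw":0},{"delta_pos":[-0.4,-1.5,1],"yaw":0},{"delta_pos":[-0.6,-2.5,0],"yaw":0},{"delta_pos":[-0.84,-3.13,0],"yaw":0},{"delta_pos":[-0.84,-3.13,0],"yaw":0},{"delta_pos":[-0.84,-3.13,0],"yaw":0},{"delta_pos":[-0.84,-3.13,0],"yaw":0},{"delta_pos":[-0.84,-3.13,0],"yaw":0},{"delta_pos":[-0.84,-3.13,0],"yaw":0}]'
python3 -m handwheel '[{"delta_pos":[-0.84,-3.13,0],"yaw":0},{"delta_pos":[-0.84,-3.13,0],"yaw":0},{"delta_pos":[-0.84,-3.13,0],"yaw":0},{"delta_pos":[-0.84,-3.13,0],"yaw":0},{"delta_pos":[-0.84,-3.13,0],"yaw":0},{"delta_pos":[-0.84,-3.13,0],"yaw":0},{"delta_pos":[-0.84,-3.13,0],"yaw":0},{"delta_pos":[-0.84,-3.13,0],"yaw":0},{"delta_pos":[-0.4,-1.5,0],"yaw":0},{"delta_pos":[0,0,0],"yaw":0}]'
```

```text
clock: 6.8
eef_pos: [509.3, -103.7, 154.5]
tool_rot: [3.141, 0.0, -0.088]
force: [0.4, -0.1, -4.4]
width: 49.7
gripper_force: 63.3
clock: 7.63
eef_pos: [435.5, -373.3, 154.5]
tool_rot: [3.137, 0.001, -0.096]
force: [-0.3, -0.5, -4.6]
width: 49.5
gripper_force: 63.3
```

```bash
python3 -m handwheel '[{"delta_pos":[0,0,-2],"yaw":0},{"delta_pos":[0,0,-2.5],"yaw":0},{"delta_pos":[0,0,-2],"yaw":0},{"delta_pos":[0,0,-1.5],"yaw":0},{"delta_pos":[0,0,-1],"yaw":0},{"delta_pos":[0,0,-0.5],"yaw":0},{"delta_pos":[0,0,0],"yaw":0},{"delta_pos":[0,0,0],"yaw":0}]'
python3 - <<'E'
from h import *
p=snap('side');w=world(p)
c=p['color'][120:240,270:400,::-1];cv2.imwrite('pics/s2.png',cv2.resize(c,None,fx=4,fy=4,interpolation=2))
E
```

```text
clock: 8.3
eef_pos: [439.7, -366.7, 59.8]
tool_rot: [3.141, -0.001, -0.087]
force: [0.2, -0.1, -4.1]
width: 49.8
gripper_force: 63.5
```

View pics/s2.png

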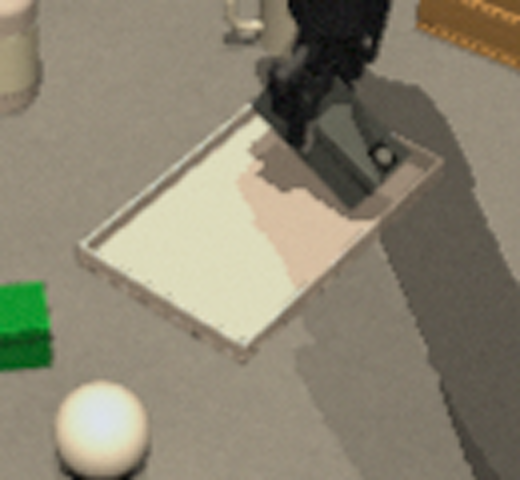

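The box hangs tilted above the far half of the tray, low end towards the robot, clear of the walls. I'll lower it until it touches.

```bash
python3 -m handwheel '[{"delta_pos":[-0.2,-0.3,-0.6],"yaw":0},{"delta_pos":[-0.1,-0.1,-0.4],"yaw":0},{"delta_pos":[0,0,-0.2],"yaw":0},{"delta_pos":[0,0,-0.2],"yaw":0},{"delta_pos":[0,0,0],"yaw":0}]'
python3 -m handwheel '[{"delta_pos":[0,0,-0.15],"yaw":0},{"delta_pos":[0,0,-0.15],"yaw":0},{"delta_pos":[0,0,0],"yaw":0}]'

```

```text
clock: 8.77
eef_pos: [436.3, -370.2, 44.9]
tool_rot: [-3.141, 0.001, -0.087]
force: [-0.9, 0.3, -3.9]
width: 49.1
gripper_force: 63.6
clock: 9.02
eef_pos: [437.5, -370.4, 43.3]
tool_rot: [3.141, -0.001, -0.087]
force: [1.0, 0.9, 4.2]
width: 49.5
gripper_force: 60.9
```

```bash
python3 -m handwheel '[{"delta_pos":[0.16,-0.01,-0.15],"yaw":0},{"delta_pos":[0.16,-0.01,-0.15],"yaw":0},{"delta_pos":[0.16,-0.01,-0.16],"yaw":0},{"delta_pos":[0.15,-0.01,-0.17],"yaw":0},{"delta_pos":[0.15,-0.01,-0.17],"yaw":0},{"delta_pos":[0.15,-0.01,-0.18],"yaw":0},{"delta_pos":[0,0,0],"yaw":0}]'

```

```text
clock: 9.6
eef_pos: [447.1, -372.0, 33.7]
tool_rot: [3.14, -0.002, -0.087]
force: [1.1, -0.0, 4.9]
width: 49.6
gripper_force: 62.2
```

```bash
python3 -m handwheel '[{"delta_pos":[0.14,-0.01,-0.18],"yaw":0},{"delta_pos":[0.14,-0.01,-0.19],"yaw":0},{"delta_pos":[0.14,-0.01,-0.19],"yaw":0},{"delta_pos":[0.12,-0.01,-0.2],"yaw":0},{"delta_pos":[0.12,-0.01,-0.2],"yaw":0},{"delta_pos":[0.12,-0.01,-0.2],"yaw":0},{"delta_pos":[0,0,0],"yaw":0}]'
python3 -m handwheel '[{"delta_pos":[0.1,-0.01,-0.2],"yaw":0},{"delta_pos":[0.1,-0.01,-0.2],"yaw":0},{"delta_pos":[0.1,-0.01,-0.2],"yaw":0},{"delta_pos":[0,0,0],"yaw":0}]'

```

```text
clock: 10.18
eef_pos: [455.2, -372.8, 22.1]
tool_rot: [3.139, -0.003, -0.086]
force: [1.0, -1.0, 5.1]
width: 49.6
gripper_force: 63.1
clock: 10.52
eef_pos: [458.4, -373.0, 16.0]
tool_rot: [3.139, -0.003, -0.086]
force: [2.4, -1.3, 4.7]
width: 49.2
gripper_force: 63.2
```

```bash
python3 -m handwheel '[{"delta_pos":[0.07,-0.01,-0.15],"yaw":0},{"delta_pos":[0.07,-0.01,-0.15],"yaw":0},{"delta_pos":[0,0,0],"yaw":0}]'
python3 -m handwheel '[{"delta_pos":[0.05,0,-0.1],"yaw":0},{"delta_pos":[0.05,0,-0.1],"yaw":0},{"delta_pos":[0,0,0],"yaw":0}]'

```

```text
clock: 10.77
eef_pos: [459.8, -373.2, 13.1]
tool_rot: [3.14, -0.003, -0.087]
force: [2.5, -1.2, 5.7]
width: 49.3
gripper_force: 63.7
clock: 11.02
eef_pos: [460.6, -373.2, 11.0]
tool_rot: [3.14, -0.003, -0.087]
force: [1.4, -0.6, 4.4]
width: 49.5
gripper_force: 63.7
```

```bash
python3 -m handwheel '[{"delta_pos":[0.05,0,-0.12],"yaw":0},{"delta_pos":[0,0,0],"yaw":0}]'
python3 -m handwheel '[{"delta_pos":[0.03,0,-0.12],"yaw":0},{"delta_pos":[0,0,0],"yaw":0}]'

```

```text
clock: 11.18
eef_pos: [460.9, -373.4, 10.3]
tool_rot: [3.139, -0.003, -0.087]
force: [1.4, -1.8, 9.0]
width: 49.3
gripper_force: 64.0
clock: 11.35
eef_pos: [460.9, -373.3, 10.3]
tool_rot: [3.139, -0.003, -0.087]
force: [-2.1, 1.4, 19.0]
width: 49.6
gripper_force: 65.1
```

```bash
python3 - <<'E'
from h import *
p=snap('scene');w=world(p)
cv2.imwrite('pics/c3.png',cv2.resize(p['color'][200:330,110:270,::-1],None,fx=4,fy=4,interpolation=2))
c=p['color'].astype(int)
m=(c.max(2)<115)&(np.ptp(c,axis=2)<30)&(abs(w[...,0]-445)<90)&(abs(w[...,1]+373)<45)&(w[...,2]>38)&(w[...,2]<70)
q=w[m]
for a in range(370,530,15):
    s=q[(q[:,0]>a)&(q[:,0]<a+15)]
    if len(s)>3: print(a+7,len(s),np.median(s[:,2]).round(1))
E
```

```text
437 6 50.2
452 113 51.4
467 221 51.3
482 127 51.0
497 144 50.0
512 36 44.4
```

View pics/c3.png

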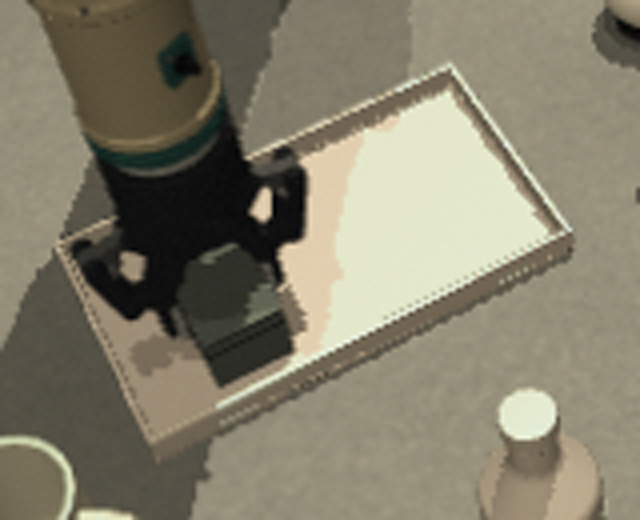

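Box_1 lies flat, with its top at 50–51 mm along the visible length. I'll release it, lift, and go to box_2.

```bash
python3 -m handwheel '[{"delta_pos":[0,0,0.15],"yaw":0},{"delta_pos":[0,0,0],"yaw":0}]'
python3 -m handwheel '[{"delta_pos":[0,0,0],"yaw":0},{"delta_pos":[0,0,0],"yaw":0},{"delta_pos":[0,0,0],"yaw":0},{"delta_pos":[0,0,0],"yaw":0},{"delta_pos":[0,0,1],"yaw":0},{"delta_pos":[0,0,2],"yaw":0},{"delta_pos":[0,0,3.5],"yaw":0},{"delta_pos":[0,0,4],"yaw":0},{"delta_pos":[0,0,4],"yaw":0},{"delta_pos":[0,0,4],"yaw":0}]' 0.5
python3 -m handwheel '[{"delta_pos":[0.3,1.8,2],"yaw":0},{"delta_pos":[0.65,3.38,2],"yaw":0},{"delta_pos":[0.65,3.38,0],"yaw":0},{"delta_pos":[0.65,3.38,0],"yaw":0},{"delta_pos":[0.65,3.38,0],"yaw":0},{"delta_pos":[0.65,3.38,0],"yaw":0},{"delta_pos":[0.65,3.38,0],"yaw":0},{"delta_pos":[0.65,3.38,0],"yaw":0},{"delta_pos":[0.65,3.38,0],"yaw":0},{"delta_pos":[0.65,3.38,0],"yaw":0}]' 1
python3 -m handwheel '[{"delta_pos":[0.65,3.38,0],"yaw":0},{"delta_pos":[0.65,3.38,0],"yaw":0},{"delta_pos":[0.65,3.38,0],"yaw":0},{"delta_pos":[0.65,3.38,0],"yaw":0},{"delta_pos":[0.65,3.38,0],"yaw":0},{"delta_pos":[0.65,3.38,0],"yaw":0},{"delta_pos":[0.65,3.38,0],"yaw":0},{"delta_pos":[0.65,3.38,0],"yaw":0},{"delta_pos":[0,0,0],"yaw":0},{"delta_pos":[0,0,0],"yaw":0}]'
python3 f.py 6
python3 - <<'E'
from h import *
p=snap('wrist','w2.png');w=world(p)
for b in models.boxes_of(p,'box_1')[:4]: print(b['score'],b['rect'])
E
```

```text
clock: 11.57
eef_pos: [460.6, -373.0, 10.3]
tool_rot: [3.14, -0.002, -0.087]
force: [-0.1, 0.1, 9.7]
width: 49.4
gripper_force: 64.4
clock: 12.4
eef_pos: [459.4, -371.8, 196.4]
tool_rot: [-3.141, 0.0, -0.087]
force: [0.9, -0.6, 0.5]
width: 64.1
gripper_force: 0.0
clock: 13.23
eef_pos: [521.2, -48.3, 234.7]
tool_rot: [3.142, -0.0, -0.087]
force: [0.8, -0.7, 0.5]
width: 85.5
gripper_force: 0.0
clock: 14.07
eef_pos: [572.6, 223.4, 234.1]
tool_rot: [-3.14, 0.0, -0.082]
force: [0.9, -0.7, -0.1]
width: 85.4
gripper_force: 0.0
[ 0.32 -0.48 -0.11] [0.46 0.72 0.41] [-0.014  0.006  0.005] [573.5 218.8 234.3] 85.25988014286618 14.3667
0.91 [232.6, 138.8, 290.1, 260.1]
0.62 [203.9, 292.8, 306.0, 349.1]
0.62 [453.9, 119.7, 557.4, 230.6]
0.56 [100.3, 140.0, 198.0, 265.6]
```

View pics/w2.png

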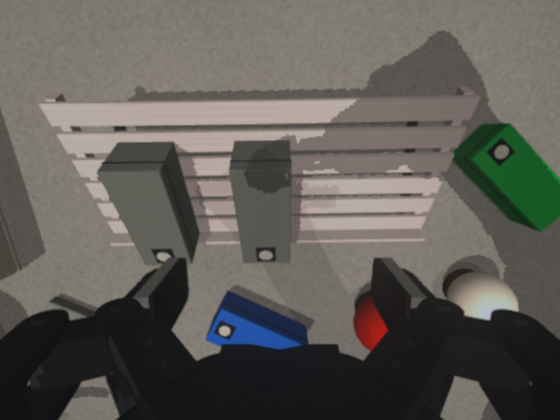

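Box_2 is at (262,200), with its axis about 15 mm to the +y side of the fingers' centre. The empty bay_1 is to its right, and nothing else has moved. I'll shift +16 mm in y, descend and grip.

```bash
python3 -m handwheel '[{"delta_pos":[0.5,1.6,-1],"yaw":0},{"delta_pos":[0,0,-3],"yaw":0},{"delta_pos":[0,0,-3],"yaw":0},{"delta_pos":[0,0,-3],"yaw":0},{"delta_pos":[0,0,-3],"yaw":0},{"delta_pos":[0,0,-2],"yaw":0},{"delta_pos":[0,0,-1],"yaw":0},{"delta_pos":[0,0,0],"yaw":0},{"delta_pos":[0,0,0],"yaw":0}]'
python3 -m handwheel '[{"delta_pos":[0,0,0],"yaw":0},{"delta_pos":[0,0,0],"yaw":0},{"delta_pos":[0,0,0],"yaw":0},{"delta_pos":[0,0,0],"yaw":0},{"delta_pos":[0,0,0],"yaw":0},{"delta_pos":[0,0,0],"yaw":0},{"delta_pos":[0,0,0],"yaw":0},{"delta_pos":[0,0,0],"yaw":0}]' -1
python3 -m handwheel '[{"delta_pos":[0.1,0,0.5],"yaw":0},{"delta_pos":[0.1,0,0.5],"yaw":0},{"delta_pos":[0,0,1],"yaw":0},{"delta_pos":[0,0,1],"yaw":0},{"delta_pos":[0,0,1],"yaw":0},{"delta_pos":[0,0,0],"yaw":0},{"delta_pos":[0,0,0],"yaw":0},{"delta_pos":[0,0,0],"yaw":0}]'
python3 f.py 8
```

```text
clock: 15.22
eef_pos: [578.8, 236.4, 74.4]
tool_rot: [-3.141, -0.0, -0.088]
force: [0.1, -0.1, 0.6]
width: 85.4
gripper_force: 0.0
clock: 15.88
eef_pos: [579.4, 236.0, 75.9]
tool_rot: [-3.141, -0.002, -0.088]
force: [-0.4, -2.4, 7.8]
width: 49.7
gripper_force: 62.6
clock: 16.55
eef_pos: [580.1, 236.4, 114.0]
tool_rot: [3.141, 0.0, -0.087]
force: [0.0, 0.1, -3.6]
width: 49.6
gripper_force: 62.6
[ 0.08 -0.29 -3.73] [0.6  0.86 0.64] [ 0.001 -0.054 -0.008] [580.2 236.4 113.7] 49.622208899948696 16.95
```

Box_2 reads about 3.7 N (0.38 kg), so it is full. Box_3 must then be the empty one and stays untouched. I'll carry box_2 to the near half of the tray.

```bash
python3 -m handwheel '[{"delta_pos":[0,0,1.5],"yaw":0},{"delta_pos":[-0.1,-0.5,1.5],"yaw":0},{"delta_pos":[-0.4,-1.5,1],"yaw":0},{"delta_pos":[-0.7,-2.5,0],"yaw":0},{"delta_pos":[-0.86,-3.13,0],"yaw":0},{"delta_pos":[-0.86,-3.13,0],"yaw":0},{"delta_pos":[-0.86,-3.13,0],"yaw":0},{"delta_pos":[-0.86,-3.13,0],"yaw":0},{"delta_pos":[-0.86,-3.13,0],"yaw":0},{"delta_pos":[-0.86,-3.13,0],"yaw":0}]'
python3 -m handwheel '[{"delta_pos":[-0.86,-3.13,0],"yaw":0},{"delta_pos":[-0.86,-3.13,0],"yaw":0},{"delta_pos":[-0.86,-3.13,0],"yaw":0},{"delta_pos":[-0.86,-3.13,0],"yaw":0},{"delta_pos":[-0.86,-3.13,0],"yaw":0},{"delta_pos":[-0.86,-3.13,0],"yaw":0},{"delta_pos":[-0.86,-3.13,0],"yaw":0},{"delta_pos":[-0.4,-1.5,0],"yaw":0},{"delta_pos":[-0.4,-1.5,0],"yaw":0},{"delta_pos":[0,0,0],"yaw":0}]'
python3 -m handwheel '[{"delta_pos":[0,0,-1],"yaw":0},{"delta_pos":[0,0,-2.5],"yaw":0},{"delta_pos":[0,0,-2.5],"yaw":0},{"delta_pos":[0,0,-1.5],"yaw":0},{"delta_pos":[0,0,-1],"yaw":0},{"delta_pos":[0,0,-0.5],"yaw":0},{"delta_pos":[0,0,0],"yaw":0},{"delta_pos":[0,0,0],"yaw":0}]'
```

```text
clock: 17.78
eef_pos: [515.5, 1.1, 154.3]
tool_rot: [3.141, -0.0, -0.088]
force: [0.1, -0.8, -3.4]
width: 49.7
gripper_force: 63.0
clock: 18.62
eef_pos: [445.9, -250.5, 154.3]
tool_rot: [3.138, 0.0, -0.094]
force: [0.4, -1.4, -4.1]
width: 49.7
gripper_force: 63.2
clock: 19.28
eef_pos: [449.1, -245.2, 64.3]
tool_rot: [3.142, -0.001, -0.087]
force: [-0.6, 0.1, -4.0]
width: 49.4
gripper_force: 63.0
```

Same lowering as before: touch at about 43 mm.

```bash
python3 -m handwheel '[{"delta_pos":[0,0,-0.7],"yaw":0},{"delta_pos":[0,0,-0.7],"yaw":0},{"delta_pos":[0,0,-0.4],"yaw":0},{"delta_pos":[0,0,-0.15],"yaw":0},{"delta_pos":[0,0,0],"yaw":0}]'
python3 -m handwheel '[{"delta_pos":[0,0,-0.15],"yaw":0},{"delta_pos":[0,0,0],"yaw":0}]'
```

```text
clock: 19.7
eef_pos: [448.4, -245.4, 44.3]
tool_rot: [-3.141, 0.001, -0.087]
force: [-0.5, -0.6, -3.2]
width: 49.5
gripper_force: 63.4
clock: 19.87
eef_pos: [449.0, -245.3, 43.5]
tool_rot: [-3.142, -0.001, -0.087]
force: [0.1, 1.1, 3.2]
width: 49.4
gripper_force: 60.9
```

```bash
python3 -m handwheel '[{"delta_pos":[0.16,-0.01,-0.15],"yaw":0},{"delta_pos":[0.16,-0.01,-0.16],"yaw":0},{"delta_pos":[0.16,-0.01,-0.16],"yaw":0},{"delta_pos":[0.15,-0.01,-0.17],"yaw":0},{"delta_pos":[0.15,-0.01,-0.17],"yaw":0},{"delta_pos":[0.15,-0.01,-0.18],"yaw":0},{"delta_pos":[0,0,0],"yaw":0}]'
python3 -m handwheel '[{"delta_pos":[0.14,-0.01,-0.18],"yaw":0},{"delta_pos":[0.14,-0.01,-0.19],"yaw":0},{"delta_pos":[0.14,-0.01,-0.19],"yaw":0},{"delta_pos":[0.12,-0.01,-0.2],"yaw":0},{"delta_pos":[0.12,-0.01,-0.2],"yaw":0},{"delta_pos":[0.12,-0.01,-0.2],"yaw":0},{"delta_pos":[0,0,0],"yaw":0}]'
python3 -m handwheel '[{"delta_pos":[0.1,-0.01,-0.2],"yaw":0},{"delta_pos":[0.1,-0.01,-0.2],"yaw":0},{"delta_pos":[0.08,-0.01,-0.2],"yaw":0},{"delta_pos":[0.07,-0.01,-0.15],"yaw":0},{"delta_pos":[0.07,-0.01,-0.15],"yaw":0},{"delta_pos":[0,0,0],"yaw":0}]'
```

```text
clock: 20.45
eef_pos: [458.5, -246.8, 33.8]
tool_rot: [3.14, -0.001, -0.087]
force: [0.6, -1.0, 5.1]
width: 49.7
gripper_force: 62.7
clock: 21.03
eef_pos: [466.5, -247.4, 22.2]
tool_rot: [3.14, -0.002, -0.087]
force: [0.4, -0.3, 5.3]
width: 49.7
gripper_force: 63.8
clock: 21.53
eef_pos: [471.1, -247.9, 13.2]
tool_rot: [3.14, -0.002, -0.087]
force: [1.2, -0.6, 4.9]
width: 49.5
gripper_force: 64.3
```

```bash
python3 -m handwheel '[{"delta_pos":[0.05,0,-0.1],"yaw":0},{"delta_pos":[0.05,0,-0.1],"yaw":0},{"delta_pos":[0.03,0,-0.1],"yaw":0},{"delta_pos":[0,0,0],"yaw":0}]'
python3 -m handwheel '[{"delta_pos":[0.02,0,-0.08],"yaw":0},{"delta_pos":[0,0,0],"yaw":0}]'
```

```text
clock: 21.87
eef_pos: [472.3, -248.0, 10.2]
tool_rot: [3.14, -0.002, -0.087]
force: [1.7, -1.0, 4.6]
width: 49.7
gripper_force: 64.5
clock: 22.03
eef_pos: [472.6, -248.0, 9.6]
tool_rot: [3.14, -0.003, -0.087]
force: [2.1, -0.7, 6.5]
width: 49.6
gripper_force: 64.7
```

```bash
python3 -m handwheel '[{"delta_pos":[0,0,-0.08],"yaw":0},{"delta_pos":[0,0,0],"yaw":0}]'
python3 -m handwheel '[{"delta_pos":[0,0,-0.06],"yaw":0},{"delta_pos":[0,0,0],"yaw":0}]'
```

```text
clock: 22.2
eef_pos: [472.6, -248.0, 9.5]
tool_rot: [3.14, -0.003, -0.087]
force: [0.5, -0.6, 13.0]
width: 49.4
gripper_force: 65.4
clock: 22.37
eef_pos: [472.6, -248.0, 9.5]
tool_rot: [3.14, -0.003, -0.087]
force: [-1.2, -0.1, 19.1]
width: 49.5
gripper_force: 66.2
```

Box_2 is flat now: the force rises with no further travel. I'll release, lift, and move aside to look.

```bash
python3 -m handwheel '[{"delta_pos":[0,0,0.15],"yaw":0},{"delta_pos":[0,0,0],"yaw":0}]'
python3 -m handwheel '[{"delta_pos":[0,0,0],"yaw":0},{"delta_pos":[0,0,0],"yaw":0},{"delta_pos":[0,0,0],"yaw":0},{"delta_pos":[0,0,0],"yaw":0},{"delta_pos":[0,0,1],"yaw":0},{"delta_pos":[0,0,2],"yaw":0},{"delta_pos":[0,0,3.5],"yaw":0},{"delta_pos":[0,0,4],"yaw":0},{"delta_pos":[0,0,4],"yaw":0},{"delta_pos":[0,0,4],"yaw":0}]' 0.5
python3 -m handwheel '[{"delta_pos":[0,2,3],"yaw":0},{"delta_pos":[0,3,2],"yaw":0},{"delta_pos":[0,3,1],"yaw":0},{"delta_pos":[0,3,0],"yaw":0},{"delta_pos":[0,3,0],"yaw":0},{"delta_pos":[0,3,0],"yaw":0},{"delta_pos":[0,0,0],"yaw":0},{"delta_pos":[0,0,0],"yaw":0}]'
python3 - <<'E'
from h import *
p=snap('scene','s4.png');w=world(p);c=p['color'].astype(int)
for n,x,y in(('b1',448,-372),('b2',458,-247)):
    m=(c.max(2)<125)&(np.ptp(c,axis=2)<30)&(abs(w[...,0]-x)<90)&(abs(w[...,1]-y)<50)&(w[...,2]>40)&(w[...,2]<70)
    q=w[m]; print(n,len(q),cv2.minAreaRect(q[:,:2].astype(np.float32)))
    print([(a+10,np.median(q[(q[:,0]>a)&(q[:,0]<a+20)][:,2]).round(1)) for a in range(x-65,x+60,20) if ((q[:,0]>a)&(q[:,0]<a+20)).sum()>3])
E
```

```text
clock: 22.53
eef_pos: [472.2, -247.7, 9.5]
tool_rot: [3.141, -0.002, -0.087]
force: [1.3, -0.4, 6.1]
width: 49.6
gripper_force: 64.4
clock: 23.37
eef_pos: [470.7, -246.8, 196.2]
tool_rot: [-3.141, 0.0, -0.087]
force: [0.7, -1.0, -0.7]
width: 64.0
gripper_force: 0.0
clock: 24.03
eef_pos: [471.1, -75.4, 254.5]
tool_rot: [-3.141, -0.0, -0.083]
force: [1.1, 0.0, -0.5]
width: 64.0
gripper_force: 0.0
b1 885 ((444.5074462890625, -371.5045166015625), (51.57468795776367, 125.9225845336914), 85.1552963256836)
[(393, np.float64(50.5)), (413, np.float64(50.7)), (433, np.float64(50.4)), (453, np.float64(50.8)), (473, np.float64(50.4)), (493, np.float64(50.4)), (513, np.float64(46.7))]
b2 791 ((456.4112854003906, -246.77516174316406), (51.2689208984375, 125.2257308959961), 85.8910903930664)
[(403, np.float64(50.5)), (423, np.float64(50.7)), (443, np.float64(50.4)), (463, np.float64(50.3)), (483, np.float64(50.5)), (503, np.float64(50.3)), (523, np.float64(46.8))]
```

View pics/s4.png

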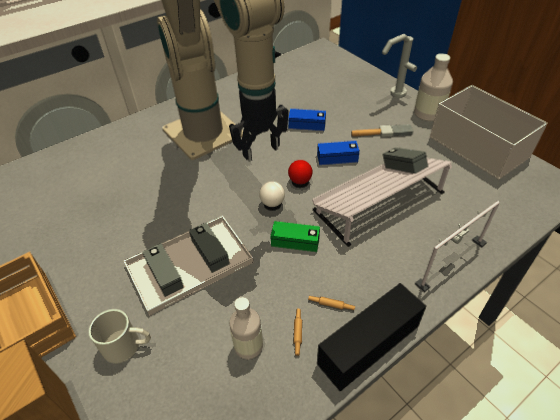

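Both boxes lie flat in the tray with lids up, at (163,270) and (209,247). Box_3 is still on the shelf at (405,158), and everything else is where it was.

```bash
python3 -c "
from cell import ctrl; print(ctrl.finish_job())"
```

```text
the job is handed in; nothing more can be done
None
```

I put the two full boxes, box_1 (about 0.42 kg) and box_2 (about 0.38 kg), flat and lid up in the tray, left box_3 in place unlifted because it had to be the empty one, and handed the job in about 24 s into the 72 s allowed; no verdict came back.

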